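# Feed the egg-shell carrier through the spring stop

## Robot

A 7-joint arm with a two-finger parallel gripper is mounted at the origin on the work surface. World frame = base frame: x ahead of the robot, y to its left, z up, the work surface at z = 0. Lengths are in m, angles in rad, forces in N, time in s.
With the tool pointing down it reaches from about 0.425 to 0.975 m from the base axis. Payload 16.7 kg.
Tool frame: the origin (TCP) lies between the finger pads; the fingertips stand 25 mm ahead of it and the grasp point (between the pads) lies 6 mm ahead of it (manip.tip_reach is the distance from the TCP to the fingertips, in m); x points along the fingers, y is the direction in which the jaws open and shut, and the axes are right-handed (so a half turn about x gives the same grasp; the last joint's range is limited). The gripper opens to 85 mm and grips with 20 to 120 N. Pads are 22 mm wide; open, the fingers measure 114 mm over their backs; the gripper's body (76 mm by 85 mm) begins 54 mm behind the grasp point. The pads swing forward as they close: fully open they stand 13 mm farther back than shut.
Start: joints at [-0.149, 0.426, 0.074, 1.606, -0.034, 1.111, -0.067], TCP at [0.675, -0, 0.256] pointing down, gripper open.
Joint ranges: [-2.85, 2.85], [-0.5, 2.14], [-1.23, 1.37], [0.21, 2.46], [-1.02, 4.16], [0.16, 2.05], [-2.73, 2.73]. Speed limits (rad/s): [1.89, 1.89, 2.39, 2.39, 3.01, 3.01, 3.01].

## Interface

Orientations are given as [roll, pitch, yaw] about the fixed x, y, z axes, in that order (R = Rz(yaw) Ry(pitch) Rx(roll)).
In Python, from rig import manip, capture, calibration, hand_in gives the robot as it stands. The module is installed in compiled form; this text tells all that it offers.
- The arm moves only by the shell command python3 -m handwheel 'ROWS' [OPENING] [FORCE]. ROWS is JSON, a list of rows, each an object with "translation": the shift along the tool's x, y, z in units of 2 cm (1.0 is 2 cm), a list of three; "angular": the turn, a rotation vector about the tool's x, y, z in units of 90 degrees (1.0 is 90 degrees), a list of three. A call has 1 to 12 rows; each row shifts and turns the pose as measured when the row begins, along the tool's axes as they then stand; what a row does not reach is not made up. A row lasts 1/12 s, in which the tool goes at most 41.7 mm and 7.16 degrees, less where a joint would pass 70% of its speed; a pose out of reach is approached as far as the arm can. A call with a number of a shift or a turn outside -1 to 1 is refused whole. A call with a gripper value outside its range is refused whole. OPENING is the finger opening in mm, from 0 to 85.4, set as the call begins (- or left out, the last holds). The fingers move at their own pace and stop on an object; FORCE is the grip in N (left out, the last holds). Time passes only in rows, so rows that do not move let the fingers close. It gives the time, the measured TCP pose, the force and the opening at its end, in the units of the state.
- manip.sense(): the state, without advancing time (a new reading comes with each control period).
- capture(name): name is "scene" or "side" or "wrist"; returns the picture (400x640x3 uint8, blue, green, red); there is no depth.
- calibration(name): a dict with "fovy" (degrees; the focal length in pixels is half the picture's height over the tangent of half this angle, whatever the lens; pixels are square), "cx", "cy" (the principal point, pixels), "k1" (the pictures are not rectified: a ray, as slopes to the right and down, at radius r is drawn at 1 + k1 r^2 times it, then the intrinsics apply), "rvec" (rotation vector, rad) and "tvec" (3), from world to camera coordinates, as OpenCV has them; the wrist camera has in their place "T_tool_cam" (4x4, takes a point from camera to tool coordinates, whose origin is the TCP and whose axes are the tool frame's). Camera axes: x right, y down, z forward; pixel columns grow to the right and rows downward; lengths in m; the calibration is good to about 2 mm. A picture is of the moment at which its call begins: read the wrist's pose just before it. calibration takes no time and is no camera call.
- hand_in(): hands the job in, once; it reports no verdict.
The state is a dict: "time_s": time; "joints": joint angles; "joint_velocities": joint speeds; "joint_efforts": joint torques, N m; "tool_pos": TCP position; "tool_rot": TCP orientation; "ft_force": force on the tool from outside, world axes, zero at the start; "ft_torque": the same for the moment, N m; "gripper_width": finger opening in m.
Only numpy, scipy, OpenCV 4.12 (cv2) and the standard library are available. Lean on these libraries where they do the work, as an engineer would, in place of code of your own. Each camera call takes 0.05 s, during which the arm holds its last target. There are 200 camera calls.

## Task

With the fingertips, press the long spring bar in the middle of the track down and keep it held down while pushing the tray of painted shells along the track, until the whole tray has passed the two stop pins; then let the bar spring up behind the tray, so that it is locked between the pins and the end stop, and move away. Only push the tray: do not lift or tip it, do not touch the shells, and leave the other things on the bench where they are.

Things in the scene. Friction and masses are not known exactly. Their poses are not given: they have to be found in the camera images.
- track: Feeding track fixed to the table: dark steel base plate 168 x 352 mm, aluminium side guides (56 mm tall, inner faces x = +-65 mm), inside them two grey plastic runways (tops z = 44 mm, x = +-43 to +-63 mm) that the tray slides on. Origin: on the table, centre line, under the line of the stop pins. +y is the sliding direction, from the tray's start to the end stop; x across, z up. It runs from y = -210 to +142 mm.
- end_stop (a point): top middle of the inner face of the cross wall that ends the track, 128 mm past the pins in track y, 65 mm above the table.
- stop_bar (a joint): Spring stop: 0 up, value = m pressed down, at most 0.020. A flat steel bar 30 mm wide on the centre line in the 86 mm gap between the runways, track y = -200 to +15 mm; its top is at z = 42 mm when up, 2 mm under the tray. Pressed anywhere it goes straight down and springs back when let go: 4 N to start, 9 N fully down. The tray passes over its pins when it is 11 to 20 mm down.
- bar_end (a point): middle of the top face of the stop bar at its free end (track y = -200 mm); rides with the bar. The bar's top is open to the fingers from here to the tray's rear wall.
- pins (a point): midway between the tops of the two stop pins: upright steel pins 8 mm across at track y = 0, x = +-34 mm (60 mm clear between them), part of the stop bar and moving down with it. Up, their tops are 54 mm above the table, 10 mm above the runways, and block the tray.
- carrier_mid (a point): centre of the tray, half-way up: white, shallow, 126 mm wide (track x), 100 mm long (track y), 24 mm tall, 0.35 to 0.7 kg, on the runways, so 56 mm above the table (walls' top 68 mm). Its flat rear wall is 50 mm behind this point (-y). It starts 5 to 40 mm short of the pins; between pins and end stop this point can lie at track y = +54 to +78 mm. It stays where it is left.
- shells: six painted half egg shells fixed in the tray, not to be touched; their tops 5 to 9 mm above the tray's walls, 7 mm or more inside the rear wall. Origin under the middle of the tray.
- egg_board: wooden board 52 x 190 x 18 mm with four gold eggs standing on it (76 mm tall in all); origin under its centre. A bystander, loose.
- egg_stand: round wooden foot 48 mm across with one gold egg, 72 mm tall in all; origin under its centre. A bystander, loose.
- brush: paint brush 170 mm long, lying; origin near its middle, underside. A bystander, loose.
- colour_jar: small lidded jar, 48 mm across, 50 mm tall; origin under its centre. A bystander, loose.
- scraper: spatula 200 mm long, lying; origin near its middle, underside. A bystander, loose.
Not all that is in view belongs to the job. Of the things like the part that bears carrier_mid, leave any that is blue; of the rest the smaller one is meant.

How it is judged:
On the way, in this order (a step that is already met when the one before it is completed fails the run):
1. the bar is held down by the fingers while the tray is still short of the pins (value of joint stop_bar above 0.0095 m and contact force between the fingers and stop_bar above 0.5 N and y of carrier_mid in the frame of track below -0.045 m), for 0.1 s.
2. the tray is more than half-way over the pins with the bar still held down by the fingers (value of joint stop_bar above 0.0095 m and contact force between the fingers and stop_bar above 0.5 N and y of carrier_mid in the frame of track between 0.005 and 0.052 m), for 0.1 s.
At the end, for the whole second after the job is handed in: the tray lies level on the runways and at rest, wholly between the pins and the end stop (its centre at track y 52 to 80 mm), and the spring bar is fully up again (within 2 mm), its pins behind the tray (value of joint stop_bar below 0.002 m and y of carrier_mid in the frame of track between 0.052 and 0.08 m and z of carrier_mid in the frame of track between 0.053 and 0.059 m and angle between carrier_mid's own z axis and vertical below 0.04 rad and linear speed of shells below 0.01 m/s); the robot touches nothing.
It fails at once if the tray is lifted by more than 15 mm (z of carrier_mid in the frame of track above 0.071 m).
It fails at once if the tray is tipped by more than about 14 degrees (angle between carrier_mid's own z axis and vertical above 0.25 rad).
It fails at once if the shells are touched (contact force between any of the fingers, the arm and shells above 0.5 N).
It fails at once if another thing on the bench is moved by more than 20 mm (distance of any of egg_board, egg_stand, brush, colour_jar, scraper from where it was at the start of the episode above 0.02 m).
It also fails if it takes over 42 s, if anything falls off the work surface, if the arm or the gripper's body presses on something with over 40 N, if the wrist force passes 120 N, or if a joint passes its speed limit or range.

## Working session

There is one attempt and no reset: what is moved stays moved. The work goes in short steps, Python scripts to look and compute and a shell command to move; the robot and the scene stay as the last step left them, time stands still between calls to the robot, and variables do not carry over. Pictures are saved under pics/ and viewed, on a budget of 10 in all, crops included, one or two more only if the job needs it, and the job is handed in when it is done.

```bash
mkdir -p pics; python3 - <<'E'
from rig import manip,capture,calibration
import cv2
for n in("scene","side"):
    cv2.imwrite(f"pics/{n}0.png",capture(n)); print(n,calibration(n))
print(calibration("wrist"));print(manip.sense(),manip.tip_reach)
E
```

```text
scene {'fovy': 48.34994598932609, 'cx': 321.1594886395444, 'cy': 198.56781253710577, 'k1': -0.11939444277400445, 'rvec': array([ 1.92764125,  1.44173973, -0.65085435]), 'tvec': array([-0.14404857, -0.2928362 ,  1.68732296])}
side {'fovy': 57.05969284332016, 'cx': 321.5407370834815, 'cy': 205.24870994074158, 'k1': -0.08138010403291573, 'rvec': array([ 0.6586513 , -2.50514671,  1.3327507 ]), 'tvec': array([0.45205831, 0.21454836, 0.84481634])}
{'fovy': 65.77502984992323, 'cx': 314.66813298587084, 'cy': 201.5282630695029, 'k1': 0.007862783639317814, 'T_tool_cam': array([[-1.16584381e-04, -3.15614052e-01,  9.48887642e-01,
        -1.16552636e-01],
       [ 9.99999948e-01,  2.47361946e-04,  2.05140496e-04,
         4.10849429e-04],
       [-2.99463916e-04,  9.48887617e-01,  3.15614007e-01,
        -8.11093825e-02],
       [ 0.00000000e+00,  0.00000000e+00,  0.00000000e+00,
         1.00000000e+00]])}
{'time_s': 0.1, 'joints': array([-0.14949596,  0.42665882,  0.07384832,  1.60653315, -0.03411224,
        1.11077142, -0.06710161]), 'joint_velocities': array([-1.03742402e-03, -2.13768643e-03,  3.85120052e-04, -1.66366578e-03,
        2.99064950e-05, -4.49386609e-04,  3.11599410e-04]), 'joint_efforts': array([ 8.33200116e-03, -9.51551986e+01,  3.77174735e+00, -4.64406645e+01,
        1.97906635e-02,  6.50777074e-03,  1.41262312e-04]), 'tool_pos': array([ 6.74674102e-01, -1.92502411e-05,  2.55691897e-01]), 'tool_rot': array([-1.51288867,  1.5696846 , -3.08372315]), 'ft_force': array([ 0.68696841, -0.25180621,  0.44364088]), 'ft_torque': array([-0.01438703,  0.055902  , -0.01867122]), 'gripper_width': 0.08509513135746363} 0.025
```

View pics/scene0.png

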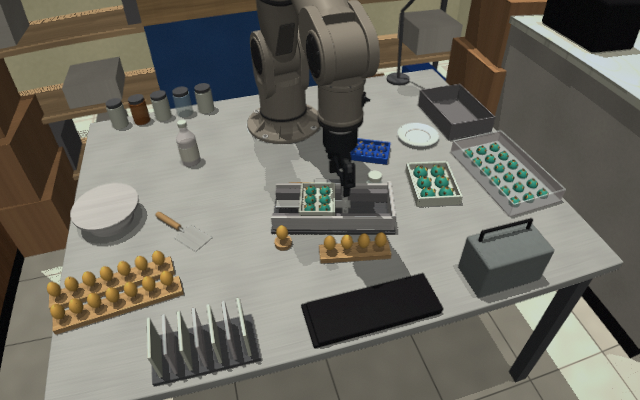

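View pics/side0.png

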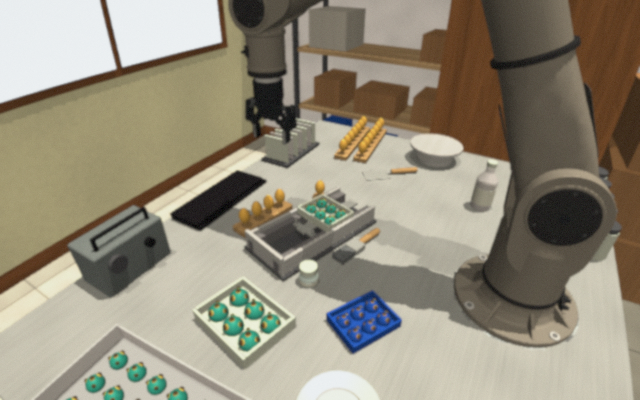

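```bash
python3 - <<'E'
from rig import capture
import cv2,numpy as np
a=cv2.imread("pics/scene0.png")[140:270,255:415];b=cv2.imread("pics/side0.png")[170:290,230:390]
c=np.vstack([cv2.resize(a,(640,520),interpolation=2)[60:430],cv2.resize(b[:58*2],(640,464),interpolation=2)[:230*1]])
cv2.imwrite("pics/z1.png",c[:600])
cv2.imwrite("pics/w0.png",capture("wrist"))
E
```

```text
(no output)
```

View pics/z1.png

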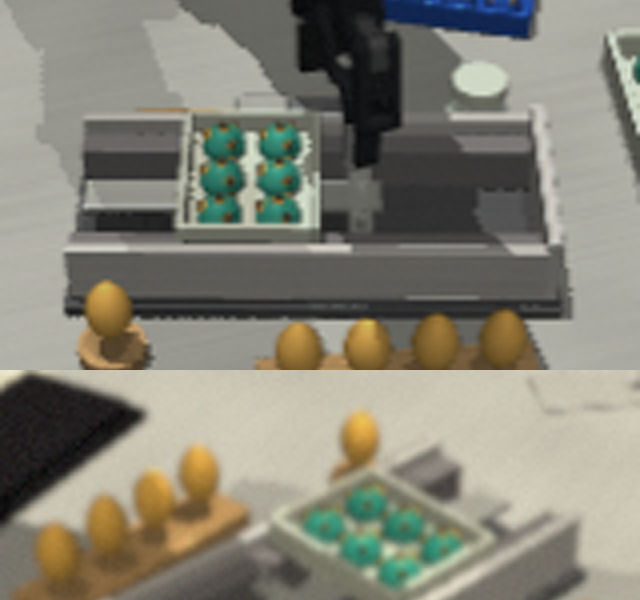

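View pics/w0.png

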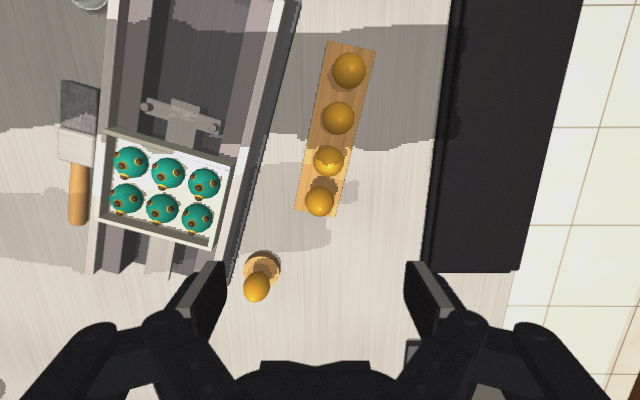

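```bash
cat > h.py <<'E'
import numpy as np,cv2
from rig import manip,calibration
from scipy.spatial.transform import Rotation as R
def cam(n,s=None):
    c=calibration(n);f=200/np.tan(np.radians(c["fovy"]/2))
    if n=="wrist":
        T=np.eye(4);T[:3,:3]=R.from_euler("xyz",s["tool_rot"]).as_matrix();T[:3,3]=s["tool_pos"]
        T=T@c["T_tool_cam"]
    else:
        T=np.eye(4);T[:3,:3]=R.from_rotvec(c["rvec"]).as_matrix();T[:3,3]=c["tvec"];T=np.linalg.inv(T)
    return np.array([[f,0,c["cx"]],[0,f,c["cy"]],[0,0,1]]),np.array([c["k1"],0,0,0,0.]),T
def atz(n,uv,z,s=None):
    K,d,T=cam(n,s)
    p=cv2.undistortPoints(np.array([[uv]],float),K,d)[0,0]
    r=T[:3,:3]@[p[0],p[1],1];o=T[:3,3]
    return o+r*(z-o[2])/r[2]
E
python3 - <<'E'
from h import *
s=manip.sense();print(R.from_euler("xyz",s["tool_rot"]).as_matrix().round(3))
for k,uv,z in [("pinL",(147,106),.054),("pinR",(215,128),.054),("rl",(98,219),.068),("rr",(212,248),.068),("fl",(106,130),.068),("fr",(231,163),.068)]:
    print(k,atz("wrist",uv,z,s).round(4))
for k,uv,z in [("rl",(255+188/4,140+(115+60)/4),.068),("rr",(255+180/4,140+(235+60)/4),.068),("fl",(255+318/4,140+(115+60)/4),.068),("fr",(255+320/4,140+(235+60)/4),.068)]:
    print("sc",k,atz("scene",uv,z).round(4))
E
```

```text
[[-0.001  1.    -0.   ]
 [-0.    -0.    -1.   ]
 [-1.    -0.001  0.   ]]
pinL [0.5104 0.0739 0.054 ]
pinR [0.5749 0.053  0.054 ]
rl [ 0.4468 -0.0397  0.068 ]
rr [ 0.563  -0.0736  0.068 ]
fl [0.4747 0.0521 0.068 ]
fr [0.5917 0.0202 0.068 ]
sc rl [ 0.452 -0.038  0.068]
sc rr [ 0.5729 -0.0744  0.068 ]
sc fl [0.4799 0.0535 0.068 ]
sc fr [0.6007 0.0172 0.068 ]
```

```bash
python3 -c "
import cv2
a=cv2.imread('pics/w0.png')[0:290,50:310]
cv2.imwrite('pics/w0z.png',cv2.resize(a,None,fx=2.06,fy=2.06,interpolation=2))"
```

```text
(no output)
```

View pics/w0z.png

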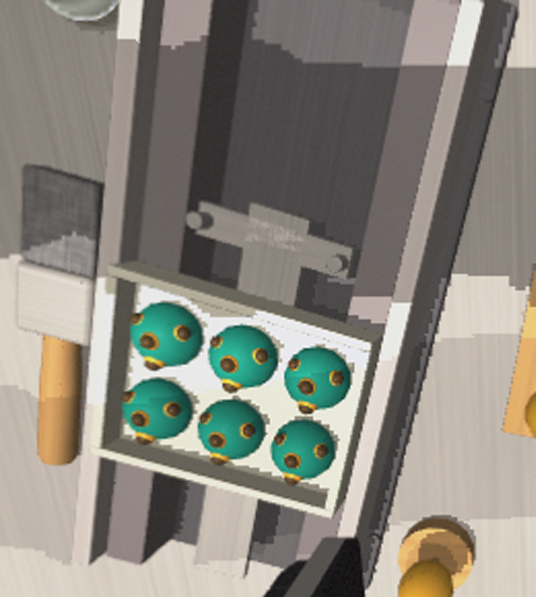

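```bash
python3 - <<'E'
from h import *
s=manip.sense()
g=lambda x,y,z:atz("wrist",(x/2.06+50,y/2.06),z,s)
pL,pR=g(197,216,.054),g(340,263,.054)
C=[g(92,452,.068),g(334,516,.068),g(110,265,.068),g(382,345,.068)]
m=(pL+pR)/2;d=pR-pL
print("pins",m,np.linalg.norm(d),np.degrees(np.arctan2(d[1],d[0])))
for i,j in((0,1),(2,3),(0,2),(1,3)):
    e=C[j]-C[i];print(np.linalg.norm(e),np.degrees(np.arctan2(e[1],e[0])))
c=sum(C)/4;print("tray",c)
# guide line edges: bar edges and guide top edges
gl=[g(120,30,.056),g(78,562,.056)];gr=[g(455,30,.056),g(340,555,.056)]
ba=[g(200,487,.042),g(196,565,.042)];bb=[g(257,500,.042),g(245,575,.042)]
for q in(gl,gr,ba,bb):
    e=q[0]-q[1];print(q[1],q[0],np.degrees(np.arctan2(-e[0],e[1])))
print("barend",(ba[1]+bb[1])/2)
E
```

```text
pins [0.5421263  0.06412732 0.054     ] 0.06916442557948999 -18.27025447475771
0.12512729315372417 -16.9577711874412
0.12890376855116648 -16.9924132822539
0.0979841413864621 72.60224107867498
0.09800800911834641 70.39368420323848
tray [ 0.51858545 -0.01192182  0.068     ]
[ 0.41139824 -0.1115971   0.056     ] [0.49059756 0.15174048 0.056     ] -16.738767606450818
[ 0.55930127 -0.107298    0.056     ] [0.63574199 0.15222849 0.056     ] -16.41176667397646
[ 0.46852967 -0.12227473  0.042     ] [ 0.47942056 -0.07179386  0.042     ] -12.174566761511064
[ 0.49640064 -0.1291088   0.042     ] [ 0.51045832 -0.07992788  0.042     ] -15.95184914547204
barend [ 0.48246515 -0.12569177  0.042     ]
```

```bash
python3 -m handwheel '[{"translation":[0,-1,0.5],"angular":[0,0,0]},{"translation":[0,-1,0.5],"angular":[0,0,0]},{"translation":[0,-1,0.5],"angular":[0,0,0]},{"translation":[0,-1,0.5],"angular":[0,0,0]},{"translation":[0,-1,0.5],"angular":[0,0,0]},{"translation":[0,-1,0.5],"angular":[0,0,0]},{"translation":[0,-1,0.5],"angular":[0,0,0]},{"translation":[0,-1,0.5],"angular":[0,0,0]},{"translation":[0,-1,0.5],"angular":[0,0,0]},{"translation":[0,0,0],"angular":[0.065,0,0]},{"translation":[0,0,0],"angular":[0.065,0,0]},{"translation":[0,0,0],"angular":[0.065,0,0]}]' 0 40
cat > st.py <<'E'
from h import *
s=manip.sense();M=R.from_euler("xyz",s["tool_rot"]).as_matrix();p=s["tool_pos"]
a=np.radians(17.1);u=np.array([np.sin(a),np.cos(a),0]);v=np.array([u[1],-u[0],0]);m=np.array([.5421,.0641,0])
tip=p+.025*M[:,0]
print(s["time_s"],"tip track",[round(1e3*float(x),1) for x in((tip-m)@v,(tip-m)@u,tip[2])],"F",s["ft_force"].round(1),"w",s["gripper_width"])
print("tool axes in track (x,y,z cols)",(np.array([v,u,[0,0,1]])@M).round(3).tolist())
E
python3 st.py
```

```text
time_s: 1.15
tool_pos: [0.4834, -0.0937, 0.2524]
tool_rot: [-1.372, 1.564, 3.028]
ft_force: [-0.6, -0.3, 0.4]
gripper_width: -0.0002
1.15 tip track [-9.9, -168.2, 227.4] F [-0.6 -0.3  0.4] w -0.00015333590476475874
tool axes in track (x,y,z cols) [[-0.006, 1.0, -0.014], [-0.001, -0.014, -1.0], [-1.0, -0.006, 0.001]]
```

```bash
python3 -m handwheel '[{"translation":[1,0.25,0],"angular":[0.01,0,0]},{"translation":[1,0.25,0],"angular":[0,0,0]},{"translation":[1,0,0],"angular":[0,0,0]},{"translation":[1,0,0],"angular":[0,0,0]},{"translation":[1,0,0],"angular":[0,0,0]},{"translation":[1,0,0],"angular":[0,0,0]},{"translation":[1,0,0],"angular":[0,0,0]},{"translation":[0.5,0,0],"angular":[0,0,0]},{"translation":[0,0,0],"angular":[0,0,0]}]' >/dev/null
python3 st.py; python3 -c "
from rig import capture
import cv2,numpy as np
a=capture('wrist');b=capture('scene')
cv2.imwrite('pics/p1.png',np.hstack([a[:,:560],cv2.resize(b[165:265,255:315],(240,400))]))"
```

```text
1.9 tip track [0.3, -168.8, 72.5] F [-0.3  0.6 -0.3] w -4.330626864222723e-05
tool axes in track (x,y,z cols) [[-0.002, 0.999, -0.04], [-0.0, -0.04, -0.999], [-1.0, -0.002, 0.0]]
```

View pics/p1.png

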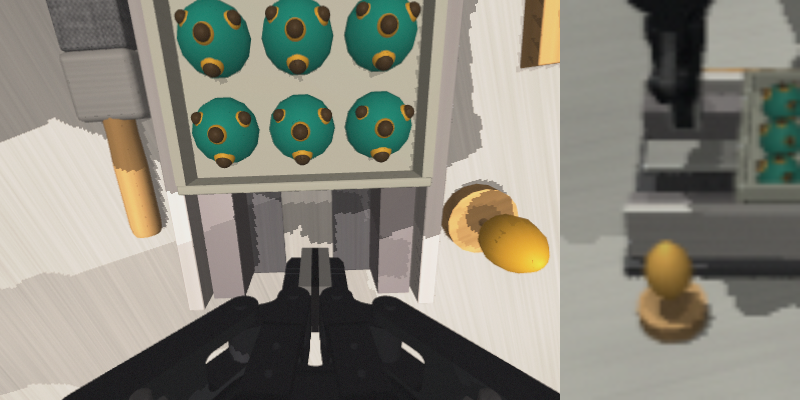

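```bash
cat >> st.py <<'E'
import sys
for a in sys.argv[1:]:
    x,y,z=map(float,a.split(","));q=atz("wrist",(x,y),z,s)-m;print(a,"track",(q@v).round(4),(q@u).round(4))
E
python3 st.py 182,193,.068 432,185,.068 283,215,.042 332,215,.042
python3 -m handwheel '[{"translation":[0,0,0],"angular":[-0.025,0,0]},{"translation":[0.9,0,0],"angular":[0,0,0]},{"translation":[0.9,0,0],"angular":[0,0,0]},{"translation":[0.4,0,0],"angular":[0,0,0]},{"translation":[0,0,0],"angular":[0,0,0]}]' >/dev/null
python3 st.py
```

```text
2.0 tip track [1.2, -168.7, 74.4] F [-0.2 -1.  -0.5] w 9.338102056036966e-05
tool axes in track (x,y,z cols) [[-0.0, 0.999, -0.04], [0.0, -0.04, -0.999], [-1.0, -0.0, -0.0]]
182,193,.068 track -0.063 -0.1295
432,185,.068 track 0.0613 -0.1304
283,215,.042 track -0.0168 -0.1531
332,215,.042 track 0.0127 -0.1542
2.4167 tip track [6.1, -167.7, 36.1] F [-3.9  0.8  5.9] w -1.2488103033980856e-05
tool axes in track (x,y,z cols) [[0.01, 1.0, 0.0], [0.003, 0.0, -1.0], [-1.0, 0.01, -0.003]]
```

```bash
python3 -m handwheel '[{"translation":[0.2,-0.2,0],"angular":[0,0,-0.006]},{"translation":[0.3,-0.2,0],"angular":[0,0,0]},{"translation":[0.2,-0.1,0],"angular":[0,0,0]},{"translation":[0,0,0],"angular":[0,0,0]}]' >/dev/null
python3 st.py
```

```text
2.75 tip track [2.3, -167.2, 28.1] F [-5.2  1.2  6.9] w -7.344594268527576e-05
tool axes in track (x,y,z cols) [[0.012, 1.0, -0.001], [0.005, -0.001, -1.0], [-1.0, 0.012, -0.005]]
```

```bash
python3 -m handwheel '[{"translation":[0.1,-0.15,-0.3],"angular":[0,0,-0.007]},{"translation":[0.05,-0.1,-0.4],"angular":[0,0,0]},{"translation":[0,0,-0.3],"angular":[0,0,0]},{"translation":[0,0,0],"angular":[0,0,0]}]' >/dev/null
python3 st.py
```

```text
3.0833 tip track [1.2, -148.4, 31.7] F [-2.6  3.3  6.3] w -0.0001088910305720002
tool axes in track (x,y,z cols) [[0.009, 1.0, -0.005], [0.005, -0.005, -1.0], [-1.0, 0.009, -0.005]]
```

```bash
python3 -m handwheel '[{"translation":[0.35,-0.1,-0.2],"angular":[0,0,0]},{"translation":[0.25,0,-0.3],"angular":[0,0,0]},{"translation":[0.15,0,-0.3],"angular":[0,0,0]},{"translation":[0.15,0,-0.3],"angular":[0,0,0]}]' >/dev/null
python3 st.py
```

```text
3.4167 tip track [3.5, -131.8, 21.1] F [-33.7 -49.3  75.7] w 0.00014611263816208996
tool axes in track (x,y,z cols) [[0.016, 1.0, -0.012], [0.002, -0.012, -1.0], [-1.0, 0.016, -0.002]]
```

```bash
python3 -m handwheel '[{"translation":[-0.15,0,0],"angular":[0,0,0]}]' >/dev/null
python3 st.py;python3 -m handwheel '[{"translation":[0,0,0],"angular":[0,0,0]}]' >/dev/null
python3 st.py
```

```text
3.5 tip track [3.8, -133.0, 25.5] F [-3.5  5.2  7.4] w 0.00027156325864142187
tool axes in track (x,y,z cols) [[0.016, 1.0, -0.014], [0.0, -0.014, -1.0], [-1.0, 0.016, -0.001]]
3.5833 tip track [4.3, -133.2, 27.5] F [-3.4  2.9  7.6] w -0.00020984944996629314
tool axes in track (x,y,z cols) [[0.017, 1.0, -0.015], [0.001, -0.015, -1.0], [-1.0, 0.017, -0.001]]
```

```bash
python3 -m handwheel '[{"translation":[0.1,-0.1,-0.3],"angular":[-0.01,0,-0.01]},{"translation":[0.08,-0.1,-0.3],"angular":[0,0,0]},{"translation":[0.08,-0.08,-0.3],"angular":[0,0,0]}]' >/dev/null
python3 st.py
```

```text
3.8333 tip track [2.3, -118.1, 27.9] F [-2.4 -6.3  6.3] w -0.00017147238849911142
tool axes in track (x,y,z cols) [[0.008, 1.0, -0.003], [0.0, -0.003, -1.0], [-1.0, 0.008, -0.0]]
```

```bash
python3 -m handwheel '[{"translation":[0.1,-0.08,-0.3],"angular":[0,0,0]},{"translation":[0.1,-0.08,-0.3],"angular":[0,0,0]},{"translation":[0.08,-0.08,-0.3],"angular":[0,0,0]},{"translation":[0.08,-0.08,-0.3],"angular":[0,0,0]}]' >/dev/null
python3 st.py
```

```text
4.1667 tip track [1.0, -97.2, 27.5] F [-2.4 -8.5  6.9] w 0.0004362327885301394
tool axes in track (x,y,z cols) [[0.017, 1.0, -0.01], [-0.001, -0.01, -1.0], [-1.0, 0.017, 0.001]]
```

```bash
python3 -m handwheel '[{"translation":[0.1,-0.08,-0.3],"angular":[-0.005,0,-0.01]},{"translation":[0.1,-0.08,-0.3],"angular":[0,0,0]},{"translation":[0.08,-0.08,-0.3],"angular":[0,0,0]},{"translation":[0.08,-0.08,-0.3],"angular":[0,0,0]},{"translation":[0.1,-0.08,-0.3],"angular":[0,0,0]}]' >/dev/null
python3 st.py
```

```text
4.5833 tip track [-0.9, -71.1, 26.8] F [-1.4 -9.7  9.6] w -0.00021584480330364905
tool axes in track (x,y,z cols) [[0.012, 1.0, -0.009], [-0.003, -0.009, -1.0], [-1.0, 0.012, 0.003]]
```

```bash
python3 -m handwheel '[{"translation":[0.1,-0.08,-0.3],"angular":[0,0,-0.005]},{"translation":[0.1,-0.08,-0.3],"angular":[0,0,0]},{"translation":[0.08,-0.08,-0.3],"angular":[0,0,0]},{"translation":[0.08,-0.08,-0.3],"angular":[0,0,0]},{"translation":[0.1,-0.08,-0.3],"angular":[0,0,0]}]' >/dev/null
python3 st.py;python3 -c "
from rig import capture
import cv2,numpy as np
a=capture('wrist');b=capture('scene')
cv2.imwrite('pics/p2.png',np.hstack([a[:,:560],cv2.resize(b[165:265,275:335],(240,400))]))"
```

```text
5.0 tip track [-2.0, -45.9, 26.4] F [ -2.5 -11.2  13.9] w 0.00020306156529603208
tool axes in track (x,y,z cols) [[0.014, 1.0, -0.018], [-0.005, -0.018, -1.0], [-1.0, 0.015, 0.005]]
```

View pics/p2.png

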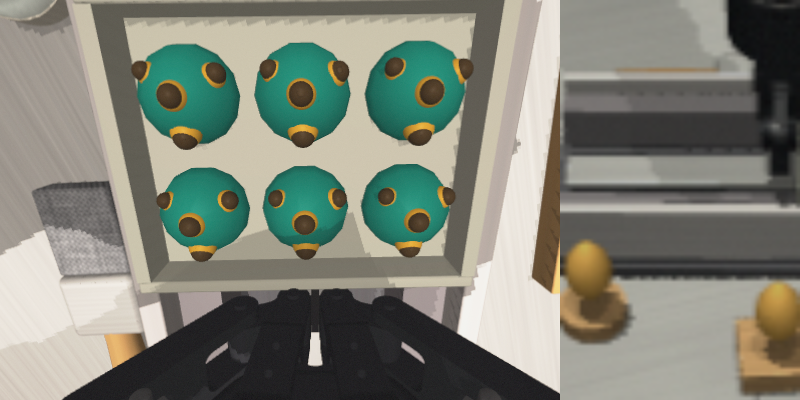

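```bash
python3 st.py 137,293,.068 478,287,.068
```

```text
5.1 tip track [-2.0, -44.8, 26.4] F [-0.9 -3.1 10.1] w -0.00012273443760563299
tool axes in track (x,y,z cols) [[0.015, 1.0, -0.017], [-0.005, -0.017, -1.0], [-1.0, 0.015, 0.004]]
137,293,.068 track -0.0682 -0.0311
478,287,.068 track 0.0596 -0.0319
```

```bash
python3 -m handwheel '[{"translation":[0.08,-0.03,-0.3],"angular":[-0.01,0,-0.01]},{"translation":[0.08,-0.03,-0.3],"angular":[0,0,0]},{"translation":[0.08,-0.05,-0.3],"angular":[0,0,0]},{"translation":[0.08,-0.05,-0.3],"angular":[0,0,0]}]' >/dev/null
python3 st.py
```

```text
5.4333 tip track [-1.3, -25.2, 26.7] F [-3.3 -8.   8.7] w -0.00019856425824096283
tool axes in track (x,y,z cols) [[0.004, 1.0, -0.007], [-0.007, -0.007, -1.0], [-1.0, 0.004, 0.007]]
```

```bash
python3 -m handwheel '[{"translation":[0.08,-0.04,-0.3],"angular":[0,0.004,0]},{"translation":[0.08,-0.04,-0.3],"angular":[0,0,0]},{"translation":[0.08,-0.05,-0.3],"angular":[0,0,0]},{"translation":[0.08,-0.05,-0.3],"angular":[0,0,0]}]' >/dev/null
python3 st.py
```

```text
5.7667 tip track [-1.0, -4.3, 26.7] F [-3.2 -7.7  7.9] w 0.0001331970723719393
tool axes in track (x,y,z cols) [[0.01, 1.0, -0.013], [-0.002, -0.013, -1.0], [-1.0, 0.01, 0.002]]
```

```bash
python3 -m handwheel '[{"translation":[0.08,-0.04,-0.3],"angular":[0,0,0]},{"translation":[0.08,-0.04,-0.05],"angular":[0,0,0]}]' >/dev/null
python3 st.py; python3 -c "
from rig import capture
import cv2,numpy as np
a=capture('wrist');b=capture('scene')
cv2.imwrite('pics/p3.png',np.hstack([a[:,:560],cv2.resize(b[165:265,295:395],(240,240))[:,:] if 0 else cv2.resize(b[160:260,315:400],(240,400))]))"
```

```text
5.9333 tip track [-0.7, 2.2, 26.8] F [-2.2 -1.9  8.5] w -0.0003293612162266095
tool axes in track (x,y,z cols) [[0.012, 1.0, -0.015], [-0.002, -0.015, -1.0], [-1.0, 0.012, 0.002]]
```

View pics/p3.png

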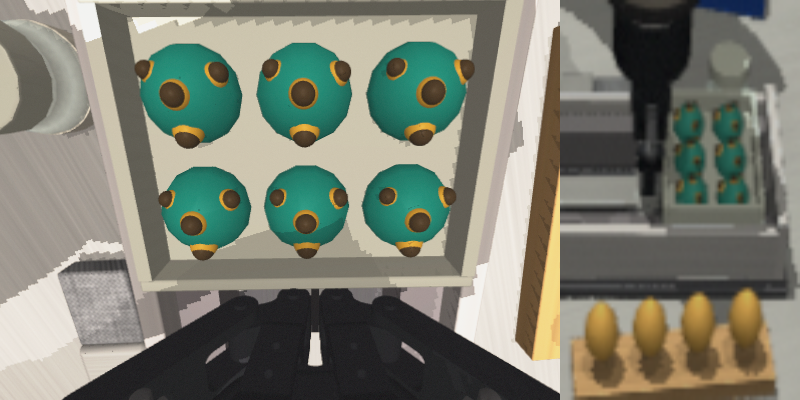

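```bash
python3 -m handwheel '[{"translation":[0.05,0,0.2],"angular":[0,0,0]},{"translation":[0.05,0,0.2],"angular":[0,0,0]},{"translation":[-0.4,0,0],"angular":[0,0,0]},{"translation":[-0.6,0,0],"angular":[0,0,0]},{"translation":[-1,0,0],"angular":[0,0,0]},{"translation":[-1,0,0],"angular":[0,0,0]},{"translation":[-1,0,0],"angular":[0,0,0]},{"translation":[-1,0,0],"angular":[0,0,0]},{"translation":[-1,0,0],"angular":[0,0,0]},{"translation":[-1,0,0.5],"angular":[0,0,0]},{"translation":[-1,0,0.5],"angular":[0,0,0]},{"translation":[0,0,0],"angular":[0,0,0]}]' >/dev/null
python3 st.py; python3 -c "
from rig import capture
import cv2,numpy as np
a=capture('wrist');b=capture('scene')
cv2.imwrite('pics/p4.png',np.hstack([a[:,:560],cv2.resize(b[160:260,265:400],(240,178)) if 0 else cv2.resize(b[160:260,315:400],(240,400))]))"
```

```text
7.0333 tip track [-0.7, -23.3, 211.6] F [0.3 0.1 0.3] w -4.8289963080342355e-05
tool axes in track (x,y,z cols) [[0.025, 1.0, -0.015], [0.007, -0.016, -1.0], [-1.0, 0.025, -0.007]]
```

View pics/p4.png

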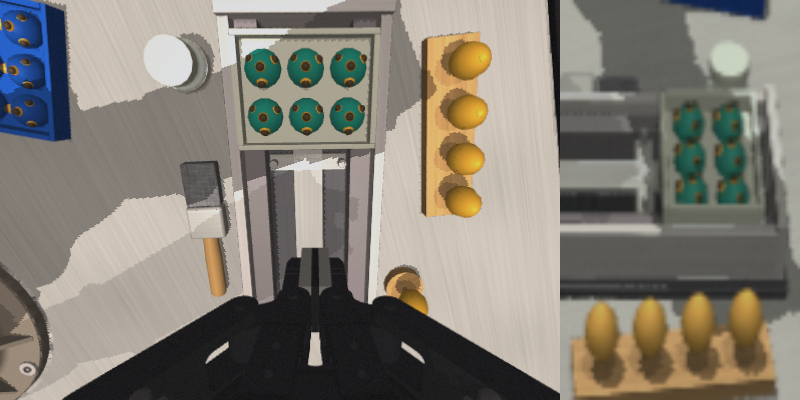

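Pins stand up behind the tray at about (274,163) and (342,163); the tray's rear wall runs from (238,148) to (375,150), with its front edge at (229,30) to (381,30). I'll measure it.

```bash
python3 st.py 238,149,.068 375,151,.068 229,29,.068 381,29,.068 274,163,.054 342,163,.054 274,163,.034 342,163,.034 304,13,.065
```

```text
7.1333 tip track [-1.7, -22.3, 208.5] F [-0.6 -0.8 -0.5] w 0.00019693251821585752
tool axes in track (x,y,z cols) [[0.023, 1.0, -0.014], [0.006, -0.014, -1.0], [-1.0, 0.023, -0.006]]
238,149,.068 track -0.0669 0.0174
375,151,.068 track 0.0577 0.0134
229,29,.068 track -0.0652 0.1138
381,29,.068 track 0.0579 0.1126
274,163,.054 track -0.0367 0.0014
342,163,.054 track 0.0291 0.0001
274,163,.034 track -0.0389 -0.0024
342,163,.034 track 0.0313 -0.0038
304,13,.065 track -0.0045 0.1253
```

```bash
python3 -c "
from rig import hand_in;print(hand_in())"
```

```text
the job is handed in; nothing more can be done
None
```

I pressed the spring bar about 14–15 mm down with the closed fingers and pushed the tray over the lowered pins. I then backed off, let the bar spring up, lifted clear and handed the job in at about 7 s. `hand_in` gives no verdict, so these are my own last checks:

- **Tray:** its centre is at about track y = +64 mm (allowed 52 to 80). Its rear wall is at about +15 mm, and there is a gap to the end stop.
- **Bar and pins:** the pins show behind the tray at track y of about 0, which fits the bar being up. The spacing I measured between them (66 mm if up, 70 mm if down, true value 68 mm) could not confirm that on its own.
- **Robot:** the tips are about 210 mm above the table and the force reading is near zero, so it touches nothing.
- **Bystanders:** none looked moved in the pictures, but I did not measure them.

**Over-press:** early in the push I pressed the bar to its bottom and the wrist force reached about 97 N in total (76 N of it vertical, limit 120 N). I backed off at once. During the rest of the push the readings at each stop were under about 18 N.

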